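# Make up two gas sampling kits

### The job

Make up the two kits from the stock at the front of the bench. Plain tray: stand the tall amber bottle upright in its large section and the brass valve with the black handwheel upright in its small section. Tray with the sprung clip: stand the squat lidded jar upright in its large section and the barbed brass hose connector upright in its small section, and press the white test plate, thin edge down and centred, fully home in the clip; set the glass down without dropping it, leave the conical flask and the empty beaker standing where they are, and let go of everything.

Things in the scene. Friction and masses are not known exactly. Their poses are not given: they have to be found in the camera images.
- bottle: Tall round amber glass bottle with black cap, 100 mm high: straight body 40 mm diameter up to 70 mm, shoulder above, cap 28 mm diameter; about 130 g. Stands upright on the bench at the start. Origin at the centre of its underside, z up.
- jar: Squat clear glass jar with flat metal lid, 64 mm high, body 60 mm diameter up to 50 mm, then lid 58 mm diameter; about 180 g. Stands upright. Origin at the centre of its underside, z up.
- valve: Brass needle valve, 62 mm high, upright: foot 36 mm diameter, narrower body with a short spout (12 mm thick, centre 22 mm up, ending 24 mm from the centre towards its own +x), black round handwheel 40 mm diameter at 48 to 62 mm height; about 160 g. Grasp it by the handwheel. Origin at the centre of its underside, z up.
- connector: Brass hose connector, 70 mm high, standing upright: foot 36 mm diameter and 14 mm high, round collar 26 mm diameter from 14 to 48 mm height, then a thin barbed hose stem; about 140 g. Grasp it by the collar. Origin at the centre of its underside, z up.
- plate: White test plate on edge: 50 mm wide (its y), 4 mm thick (x), 70 mm high (z up); its top 20 mm is a white grip bar 10 mm thick. 35 g. At first its lower 18 mm stand loosely in the slot of a fixed wooden block (44 by 72 mm, 24 mm high), lower edge 6 mm above the bench; lift it straight up. Origin: centre of the lower edge. A half turn about z makes no difference.
- plain_tray: White tray fixed on the bench, no clip, 92 (x) by 166 mm (y), slightly turned; floor 4 mm thick, walls 12 mm high, 4 mm thick. A partition makes a large section (84 along x by 88 mm along y, centred at tray y = +35 mm) and a small one (84 by 66 mm, centred at tray y = -46 mm), both at tray x = 0. Origin: centre of the underside, on the bench.
- clip_tray: Same white fixed tray, but with a sprung clip along its far (+x) side and its sections the other way round: large one (84 by 88 mm) centred at tray y = -35 mm, small one (84 by 66 mm) at tray y = +46 mm, both at tray x = 0. Floor 4 mm thick, walls 12 mm high. Origin: centre of the tray's underside (clip not counted), on the bench.
- clip: Sprung clip, fixed 71 mm to +x of the clip tray's centre: base 50 (x) by 62 mm (y), 10 mm high; side cheeks to 32 mm; two aluminium jaws along y meet at x = 0. Mouth 14 mm wide at 39 mm height, 1 mm at 25 mm. The plate goes straight down, thickness along clip x, 5 to 15 N, till its edge rests on the base, 10 mm above the bench; friction holds it. Origin: centre of underside, on the bench.
- flask: Conical clear glass flask with a grey underside, 88 mm high, 60 mm diameter at the bottom, neck 24 mm: not part of any kit, stands among the stock; to be left alone. Origin at the centre of its underside.
- beaker: Empty clear glass beaker, 50 mm diameter, 65 mm high, standing between the trays; to be left alone. Origin at the centre of its underside.
Things that resemble listed ones, but are neither listed nor needed, are in the scene too. What is shaped like the valve but purple is not meant. Leave any blue look-alike of the bottle alone.

How it is judged:
At the end, for the whole second after the job is handed in: Bottle (large) and valve (small section) in the plain tray, jar (large) and connector (small) in the clip tray, on the floor, within 0.12 rad of upright; plate in the clip within 2.5 mm of its base, 4 mm across, 12 mm along, 0.12 rad of upright, 0.15 rad in yaw; all under 0.02 m/s (x of bottle in the frame of plain_tray between -0.035 and 0.035 m and y of bottle in the frame of plain_tray between 0 and 0.07 m and z of bottle in the frame of plain_tray between 0 and 0.009 m and angle between each of bottle, valve, jar, connector's own z axis and vertical below 0.12 rad and linear speed of each of bottle, valve, jar, connector, plate below 0.02 m/s and x of valve in the frame of plain_tray between -0.035 and 0.035 m and y of valve in the frame of plain_tray between -0.071 and -0.021 m and z of valve in the frame of plain_tray between 0 and 0.009 m and x of jar in the frame of clip_tray between -0.035 and 0.035 m and y of jar in the frame of clip_tray between -0.07 and 0 m and z of jar in the frame of clip_tray between 0 and 0.009 m and x of connector in the frame of clip_tray between -0.035 and 0.035 m and y of connector in the frame of clip_tray between 0.021 and 0.071 m and z of connector in the frame of clip_tray between 0 and 0.009 m and x of plate in the frame of clip between -0.004 and 0.004 m and y of plate in the frame of clip between -0.012 and 0.012 m and z of plate in the frame of clip between 0.005 and 0.0125 m and angle between the z axis of plate and the z axis of clip, either way round below 0.12 rad and angle between the x axis of plate and the x axis of clip, either way round below 0.15 rad); the robot touches nothing.
It fails at once if the conical flask is shifted more than 25 mm or tipped (distance of flask from where it was at the start of the episode above 0.025 m or angle between flask's own z axis and vertical above 0.4 rad).
It fails at once if the beaker is shifted more than 25 mm or tipped (distance of beaker from where it was at the start of the episode above 0.025 m or angle between beaker's own z axis and vertical above 0.4 rad).
It fails at once if the bottle is dropped (moves faster than 0.6 m/s with no finger on it) (contact force between bottle and the fingers below 0.05 N and linear speed of bottle above 0.6 m/s).
It fails at once if the jar is dropped (moves faster than 0.6 m/s with no finger on it) (contact force between jar and the fingers below 0.05 N and linear speed of jar above 0.6 m/s).
It also fails if it takes over 144 s, if anything falls off the work surface, if the arm or the gripper's body presses on something with over 40 N, if the wrist force passes 120 N, or if a joint passes its speed limit or range.

### The arm

A 6-joint arm with a two-finger parallel gripper is mounted at the origin on the work surface. World frame = base frame: x ahead of the robot, y to its left, z up, the work surface at z = 0. Lengths are in m, angles in rad, forces in N, time in s.
With the tool pointing down it reaches from about 0.35 to 0.775 m from the base axis. Payload 7.3 kg.
Tool frame: the origin (TCP) lies on the centre line of the jaws, within the pads' length; the fingertips stand ahead of it and the grasp point (between the pads) lies 11 mm behind it (robot.nose_length is the z of the fingertips in the tool frame, in m); z points along the fingers, y is the line along which they close (so a half turn about z gives the same grasp; the last joint's range is limited). The gripper opens to 92 mm and grips with 3 to 60 N. Pads are 19 mm wide; open, the fingers measure 130 mm over their backs; the gripper's body (75 mm by 190 mm) begins 47 mm behind the grasp point.
Start: joints at [1.2, 0.342, 1.524, -0, 1.275, -0.146], TCP at [0.117, 0.512, 0.235] pointing down, gripper open.
Joint ranges: [-2.53, 2.53], [-0.77, 2.02], [0.04, 2.7], [-1, 4.14], [0.28, 2.66], [-3.11, 3.11]. Speed limits (rad/s): [2.57, 2.57, 3.14, 3.14, 3.14, 3.14].

### API

Orientations are given as [roll, pitch, yaw] about the fixed x, y, z axes, in that order (R = Rz(yaw) Ry(pitch) Rx(roll)).
In Python, from cell import robot, cams gives the robot as it stands. The module is installed in compiled form; this text tells all that it offers.
- The arm moves only by the tool carry_out, never from a script. Its argument "deltas" is a list of rows, each a list of 7 numbers: the shift along the tool's x, y, z in cm, then the turn, a rotation vector about the tool's x, y, z in rad, then the opening, from 0 (shut) to 1 (fully open). A call has exactly 8 rows; each row shifts and turns the commanded pose from where the row before left it, along the tool's axes as they then stand; what a row does not reach is not made up. A row lasts 1/12 s, in which the tool goes at most 41.7 mm and 7.16 degrees, less where a joint would pass 70% of its speed; a pose out of reach is approached as far as the arm can. A call is refused whole if a number of a shift passes 4.17 or a number of a turn 0.125, either way. A call with a gripper value outside its range is refused whole. The fingers move at their own pace and stop on an object; "force" is the grip in N (left out, the last holds). Time passes only in rows, so rows that do not move let the fingers close, or fill a call up. It gives the time, the measured TCP pose, the force, the opening and the grip force at its end, in the units of the state.
- robot.observe(): the state, without advancing time (a new reading comes with each control period).
- cams.read_camera(name): name is "scene" or "side" or "wrist"; returns a dict with "image" (480x640x3 uint8, blue, green, red), "depth" (480x640 float32, m along the optical axis (not along the pixel's ray), 0 where there is no reading), "fx", "fy", "cx", "cy" (pixels), "world_to_cam" (4x4, takes a point from world to camera coordinates). Camera axes: x right, y up, looking along -z (the intrinsics and any distortion apply to the point x, -y, -z); pixel columns grow to the right and rows downward; lengths in m; the calibration is good to about 2 mm. A picture is of the moment at which its call begins.
- robot.hand_in(): hands the job in; it is judged then, once.
The state is a dict: "time": time; "qpos": joint angles; "qvel": joint speeds; "joint_efforts": joint torques, N m; "tool_pos": TCP position; "tool_rot": TCP orientation; "contact_force": force on the tool from outside, world axes, zero at the start; "torque": the same for the moment, N m; "opening": finger opening in m; "grip_force": force on a finger pad.
Only numpy, scipy, OpenCV 4.12 (cv2) and the standard library are available. Lean on these libraries where they do the work, as an engineer would, in place of code of your own. Each camera call takes 0.05 s, during which the arm holds its last target. There are 200 camera calls.

## Working session

There is one attempt and no reset: what is moved stays moved. The work goes in short steps, Python scripts to look and compute and a tool call to move; the robot and the scene stay as the last step left them, time stands still between calls to the robot, and variables do not carry over. Pictures are saved under pics/ and viewed, at most 14 in all, crops included, and the job is handed in when it is done.

Besides the shell and the picture viewer there is one more tool, called after "Emit:" as name([rows], argument=value, ...), one row to a line, values as JSON. carry_out: Moves the arm, as the interface text tells. Its arguments: {"type":"object","properties":{"deltas":{"type":"array","items":{"type":"array","items":{"type":"number"}}},"force":{"type":"number"}},"required":["deltas"]}

```bash
mkdir -p pics; ls; python3 - <<'E'
from cell import robot,cams
import cv2,numpy as np
print(robot.observe()); print(robot.nose_length)
for n in ("scene","side"):
    c=cams.read_camera(n); cv2.imwrite(f"pics/{n}0.png",c["image"])
    np.savez(f"{n}0.npz",**c)
    print(n,c["fx"],c["fy"],c["cx"],c["cy"],np.round(c["world_to_cam"],3).tolist(), [k for k in c])
E
```

```text
pics
{'time': 0.0, 'qpos': array([ 1.20001921e+00,  3.42701839e-01,  1.52505912e+00, -1.08313995e-05,
        1.27542887e+00, -1.45975729e-01]), 'qvel': array([ 0.00098225,  0.00016151, -0.00249353, -0.00037918, -0.00057635,
       -0.00074917]), 'joint_efforts': array([ 1.53106179e-03, -4.31235874e+01, -2.44218135e+01,  7.17500551e-02,
        5.58100606e-02, -1.22924225e-04]), 'tool_pos': array([0.1168427 , 0.51139714, 0.23404112]), 'tool_rot': array([-3.14001096e+00, -2.22074617e-04,  2.91679425e+00]), 'contact_force': array([ 0.48384779, -0.44252777,  0.71694017]), 'torque': array([-0.02909024,  0.00580459, -0.02104287]), 'grip_force': 0.0, 'opening': 0.09161717551591768}
0.008
scene 463.37433019277427 463.37433019277427 327.8832631231828 247.5109125855672 [[-0.09, 0.996, 0.005, 0.059], [-0.641, -0.062, 0.765, 0.296], [0.762, 0.066, 0.644, -1.381], [0.0, 0.0, 0.0, 1.0]] ['image', 'depth', 'fx', 'fy', 'cx', 'cy', 'world_to_cam']
side 554.9925432027701 554.9925432027701 327.24492115251803 236.61446134495918 [[-0.986, -0.169, -0.006, 0.519], [0.128, -0.772, 0.623, -0.092], [-0.11, 0.613, 0.782, -0.951], [0.0, 0.0, 0.0, 1.0]] ['image', 'depth', 'fx', 'fy', 'cx', 'cy', 'world_to_cam']
```

View pics/scene0.png

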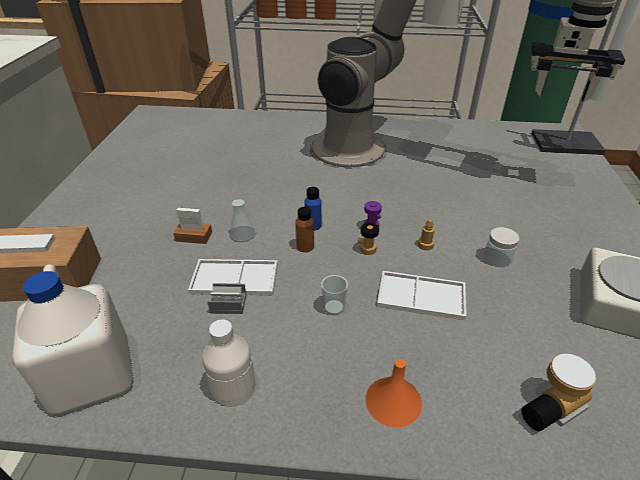

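View pics/side0.png

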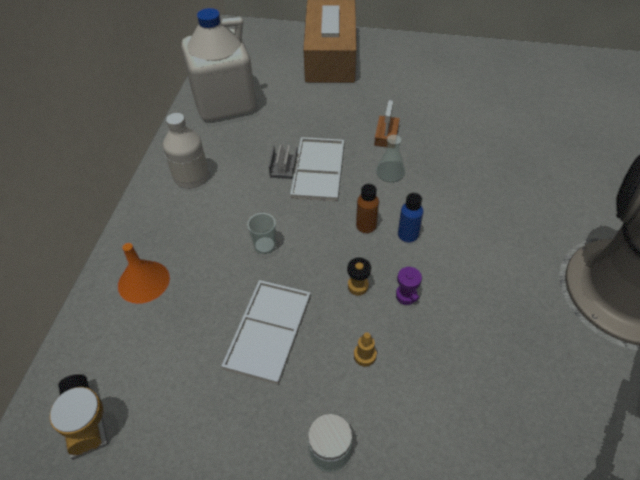

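The scene view shows the bottle at (305,230), valve (369,240), connector (427,235), jar (502,247), plate (190,220), flask (241,220), beaker (334,293), clip tray (233,277) with its clip at (227,298), and plain tray (422,294). The side view shows the same items, and the purple and blue ones are decoys.

```bash
cat > h.py <<'E'
import numpy as np,cv2
def world(c):
    h,w=c["depth"].shape; u,v=np.meshgrid(np.arange(w),np.arange(h)); d=c["depth"]
    p=np.stack([(u-c["cx"])/c["fx"]*d,-(v-c["cy"])/c["fy"]*d,-d,np.ones_like(d)],-1)
    P=(p@np.linalg.inv(c["world_to_cam"]).T)[...,:3]; P[d==0]=np.nan; return P
def proj(c,X):
    q=c["world_to_cam"]@np.append(X,1); return c["cx"]+c["fx"]*q[0]/-q[2], c["cy"]-c["fy"]*q[1]/-q[2]
def ray(c,u,v,z):
    M=np.linalg.inv(c["world_to_cam"]); d=M[:3,:3]@[(u-c["cx"])/c["fx"],-(v-c["cy"])/c["fy"],-1]; o=M[:3,3]
    return o+d*(z-o[2])/d[2]
E
python3 - <<'E'
import numpy as np,cv2
from h import *
box={"scene":dict(bottle=(290,203,318,254),valve=(355,220,383,258),conn=(417,217,439,252),jar=(484,226,522,268),plate=(172,204,214,244),flask=(226,196,258,245),beaker=(318,272,352,316),clip=(205,282,248,314),ptray=(374,268,470,318),ctray=(186,256,280,296)),
"side":dict(bottle=(354,183,382,234),valve=(343,254,374,297),conn=(351,328,380,367),jar=(304,412,356,466),plate=(372,98,402,148),flask=(374,134,408,182),beaker=(245,210,278,254),clip=(266,143,300,180),ptray=(220,278,314,382),ctray=(288,134,348,202))}
for n in box:
    c=dict(np.load(f"{n}0.npz")); W=world(c); c["W"]=W
    print(n,"table z",np.nanmedian(W[260:270,290:320,2]))
    for k,(a,b,e,f) in box[n].items():
        P=W[b:f,a:e].reshape(-1,3); P=P[(P[:,2]>0.004)]
        zt=np.nanpercentile(P[:,2],98); T=P[P[:,2]>zt-.006]
        print(k,"n",len(P),"ztop",round(zt,4),"topctr",np.round((T.min(0)+T.max(0))/2,4)[:2],"mean",np.round(T.mean(0),4)[:2],"ext",np.round(np.ptp(T,axis=0),3)[:2])
E
```

```text
scene table z -0.0006155947254241623
bottle n 910 ztop 0.1002 topctr [ 0.4652 -0.0698] mean [ 0.4671 -0.0693] ext [0.026 0.026]
valve n 533 ztop 0.0635 topctr [0.4631 0.0697] mean [0.4641 0.0698] ext [0.037 0.038]
conn n 341 ztop 0.0691 topctr [0.4336 0.1975] mean [0.4353 0.1972] ext [0.014 0.013]
jar n 1038 ztop 0.0648 topctr [0.4622 0.3503] mean [0.4653 0.3488] ext [0.06  0.058]
plate n 968 ztop 0.0759 topctr [ 0.4533 -0.3261] mean [ 0.455  -0.3261] ext [0.014 0.049]
flask n 711 ztop 0.0885 topctr [ 0.434  -0.2184] mean [ 0.4354 -0.2174] ext [0.028 0.027]
beaker n 868 ztop 0.0654 topctr [0.6402 0.0094] mean [0.6412 0.0094] ext [0.052 0.048]
clip n 1066 ztop 0.0391 topctr [ 0.6519 -0.1967] mean [ 0.6498 -0.1961] ext [0.051 0.059]
ptray n 1530 ztop 0.0131 topctr [0.594  0.1783] mean [0.5977 0.1791] ext [0.111 0.173]
ctray n 1753 ztop 0.0386 topctr [ 0.6443 -0.1971] mean [ 0.6482 -0.196 ] ext [0.036 0.058]
side table z 0.0002644463190758506
bottle n 925 ztop 0.1017 topctr [ 0.4644 -0.0691] mean [ 0.464  -0.0672] ext [0.027 0.032]
valve n 747 ztop 0.0651 topctr [0.461  0.0701] mean [0.4608 0.0716] ext [0.039 0.04 ]
conn n 568 ztop 0.0713 topctr [0.4326 0.1993] mean [0.4327 0.1995] ext [0.013 0.012]
jar n 1967 ztop 0.0666 topctr [0.4624 0.3499] mean [0.4622 0.3511] ext [0.057 0.058]
plate n 786 ztop 0.0897 topctr [ 0.4335 -0.2178] mean [ 0.4332 -0.217 ] ext [0.027 0.028]
flask n 1057 ztop 0.0896 topctr [ 0.4335 -0.2178] mean [ 0.4332 -0.2169] ext [0.027 0.028]
beaker n 947 ztop 0.0661 topctr [0.6407 0.0093] mean [0.6407 0.0092] ext [0.049 0.051]
clip n 839 ztop 0.0403 topctr [ 0.6481 -0.1922] mean [ 0.6502 -0.1927] ext [0.052 0.061]
ptray n 3782 ztop 0.0142 topctr [0.5928 0.1788] mean [0.5934 0.1826] ext [0.109 0.175]
ctray n 2257 ztop 0.0306 topctr [ 0.6332 -0.1941] mean [ 0.6288 -0.1973] ext [0.022 0.065]
```

```bash
python3 - <<'E'
import numpy as np,cv2
from h import *
W={}
for n in("scene","side"):
    c=dict(np.load(f"{n}0.npz")); w=world(c); im=c["image"].astype(int)
    P=w.reshape(-1,3); col=im.reshape(-1,3); ok=np.isfinite(P[:,0]); P,col=P[ok],col[ok]
    def rect(name,x0,x1,y0,y1,z0,z1,mask=None):
        m=(P[:,0]>x0)&(P[:,0]<x1)&(P[:,1]>y0)&(P[:,1]<y1)&(P[:,2]>z0)&(P[:,2]<z1)
        if mask is not None: m&=mask
        Q=P[m,:2]; 
        if len(Q)<10: print(n,name,len(Q));return
        (cx,cy),(a,b),t=cv2.minAreaRect((Q*1000).astype(np.float32))
        # long side direction -> tray y
        lt=np.radians(t if a>b else t+90); yaw=(lt-np.pi/2+np.pi/2)%np.pi-np.pi/2
        print(n,name,len(Q),"ctr %.1f %.1f long %.1f short %.1f yaw(x axis) %.3f"%(cx,cy,max(a,b),min(a,b),yaw))
    bright=col.min(1)>(150 if n=="scene" else 140)
    rect("ptray",.50,.70,.06,.30,.0025,.02,bright)
    rect("ctray",.50,.66,-.32,-.08,.0025,.018,bright)
    rect("clip",.60,.70,-.26,-.13,.02,.05)
    rect("platebar",.42,.50,-.37,-.28,.060,.085)
    rect("block",.40,.50,-.40,-.26,.012,.028)
    rect("purple",.34,.43,.04,.12,.05,.08); rect("blue",.34,.43,-.08,0,.08,.12)
E
```

```text
scene ptray 2069 ctr 593.8 180.2 long 168.7 short 94.4 yaw(x axis) -0.110
scene ctray 1731 ctr 578.5 -200.8 long 166.7 short 95.6 yaw(x axis) 0.076
scene clip 692 ctr 650.3 -194.9 long 62.6 short 55.2 yaw(x axis) 0.082
scene platebar 192 ctr 453.8 -326.8 long 52.5 short 13.9 yaw(x axis) -0.055
scene block 426 ctr 453.8 -326.8 long 74.6 short 48.0 yaw(x axis) -0.007
scene purple 205 ctr 379.3 74.8 long 39.6 short 39.0 yaw(x axis) 0.529
scene blue 151 ctr 388.0 -60.6 long 27.0 short 26.4 yaw(x axis) 0.042
side ptray 4135 ctr 593.4 177.9 long 167.4 short 91.8 yaw(x axis) -0.111
side ctray 1879 ctr 579.9 -198.7 long 164.0 short 89.7 yaw(x axis) 0.073
side clip 370 ctr 649.8 -193.5 long 67.4 short 50.8 yaw(x axis) 0.074
side platebar 111 ctr 452.7 -324.9 long 52.6 short 10.1 yaw(x axis) -0.031
side block 421 ctr 452.7 -326.7 long 80.0 short 43.9 yaw(x axis) -0.030
side purple 468 ctr 378.5 75.2 long 41.1 short 38.1 yaw(x axis) 0.198
side blue 274 ctr 384.7 -58.8 long 28.0 short 27.2 yaw(x axis) -0.877
```

Emit:
carry_out([
  [0,0,0,0,0,-0.1125,1],
  [0,0,0,0,0,-0.1125,1],
  [-2.4,-1.1,0.3,0,0,0,1],
  [-3.6,-1.7,0.5,0,0,0,1],
  [-3.6,-1.7,0.5,0,0,0,1],
  [-3.6,-1.7,0.5,0,0,0,1],
  [-3.6,-1.7,0.5,0,0,0,1],
  [-3.6,-1.7,0.5,0,0,0,1],
], force=25)

```text
time: 0.77
tool_pos: [0.3223, 0.4146, 0.2062]
tool_rot: [-3.141, -0.0, -3.141]
contact_force: [-0.6, 1.0, -0.7]
opening: 0.0921
grip_force: 0.0
```

Emit:
carry_out([
  [-3.6,-1.7,0.9,0,0,0,1],
  [-3.6,-1.7,0.9,0,0,0,1],
  [-3.6,-1.7,0.9,0,0,0,1],
  [-2.2,-0.9,0.7,0,0,0,1],
  [-1.1,-0.5,0.5,0,0,0,1],
  [0,0,0,0,0,0,1],
  [0,0,0,0,0,0,1],
  [0,0,0,0,0,0,1],
])

```text
time: 1.43
tool_pos: [0.4606, 0.3518, 0.168]
tool_rot: [3.141, -0.001, -3.14]
contact_force: [-0.8, 0.6, -0.4]
opening: 0.092
grip_force: 0.0
```

Emit:
carry_out([
  [-0.17,-0.18,1.5,0,0,0,1],
  [0,0,2.5,0,0,0,1],
  [0,0,2.6,0,0,0,1],
  [0,0,2.6,0,0,0,1],
  [0,0,2.4,0,0,0,1],
  [0,0,1.7,0,0,0,1],
  [0,0,0.8,0,0,0,1],
  [0,0,0,0,0,0,1],
])

```text
time: 2.1
tool_pos: [0.4618, 0.3497, 0.0257]
tool_rot: [-3.14, -0.002, -3.139]
contact_force: [0.0, -0.3, 0.1]
opening: 0.0916
grip_force: 0.0
```

Emit:
carry_out([
  [0,0,0,0,0,0,0.6],
  [0,0,0,0,0,0,0.55],
  [0,0,0,0,0,0,0.5],
  [0,0,0,0,0,0,0.5],
  [0,0,0,0,0,0,0.5],
  [0,0,0,0,0,0,0.5],
  [0,0,0,0,0,0,0.5],
  [0,0,0,0,0,0,0.5],
], force=25)

```text
time: 2.77
tool_pos: [0.4642, 0.3494, 0.0275]
tool_rot: [3.141, 0.001, -3.141]
contact_force: [-1.2, 1.1, 6.3]
opening: 0.0593
grip_force: 25.0
```

Emit:
carry_out([
  [0,0,-0.3,0,0,0,0.5],
  [0,0,-1.0,0,0,0,0.5],
  [0,0,-1.8,0,0,0,0.5],
  [0,0,-2.2,0,0,0,0.5],
  [0,0,-2.2,0,0,0,0.5],
  [0,0,-1.5,0,0,0,0.5],
  [0,-0.6,-0.5,0,0,0,0.5],
  [-0.1,-1.2,0,0,0,0,0.5],
])

```text
time: 3.43
tool_pos: [0.4651, 0.3315, 0.1231]
tool_rot: [3.14, 0.003, -3.14]
contact_force: [-0.1, -0.2, -1.5]
opening: 0.0596
grip_force: 25.0
```

Emit:
carry_out([
  [-0.5,-2,0,0,0,0,0.5],
  [-0.6,-3,0,0,0,0,0.5],
  [-0.7,-3.6,0,0,0,0,0.5],
  [-0.7,-3.8,0,0,0,0,0.5],
  [-0.7,-3.8,0,0,0,0,0.5],
  [-0.7,-3.8,0,0,0,0,0.5],
  [-0.7,-3.8,0,0,0,0,0.5],
  [-0.7,-3.8,0,0,0,0,0.5],
])

```text
time: 4.1
tool_pos: [0.5163, 0.0523, 0.1204]
tool_rot: [-3.142, -0.003, 3.141]
contact_force: [1.1, -0.1, -1.7]
opening: 0.0592
grip_force: 25.0
```

Emit:
carry_out([
  [-0.7,-3.8,0,0,0,0,0.5],
  [-0.7,-3.8,0,0,0,0,0.5],
  [-0.7,-3.8,0,0,0,0,0.5],
  [-0.7,-3.8,0,0,0,0,0.5],
  [-0.7,-3.6,0,0,0,0,0.5],
  [-0.7,-3.0,0,0,0,0,0.5],
  [-0.6,-2.0,0,0,0,0,0.5],
  [-0.5,-1.1,0,0,0,0,0.5],
])

```text
time: 4.77
tool_pos: [0.5693, -0.1976, 0.1199]
tool_rot: [3.141, -0.003, 3.139]
contact_force: [0.3, 1.1, -1.1]
opening: 0.0592
grip_force: 25.0
```

Emit:
carry_out([
  [-0.2,-0.4,0,0,0,0,0.5],
  [0,0,0,0,0,0,0.5],
  [0,0,0,0,0,0,0.5],
  [0,0,0,0,0,0,0.5],
  [0,0,0,0,0,0,0.5],
  [0,0,0,0,0,0,0.5],
  [0,0,0,0,0,0,0.5],
  [0,0,0,0,0,0,0.5],
])

```text
time: 5.43
tool_pos: [0.5729, -0.1974, 0.1218]
tool_rot: [3.142, 0.0, -3.141]
contact_force: [-0.2, -0.2, -2.7]
opening: 0.0595
grip_force: 25.0
```

Emit:
carry_out([
  [-0.3,-0.9,0,0,0,0,0.5],
  [-0.27,-1.9,0,0,0,0,0.5],
  [0,-0.97,0.8,0,0,0,0.5],
  [0,0,2.0,0,0,0,0.5],
  [0,0,2.2,0,0,0,0.5],
  [0,0,2.0,0,0,0,0.5],
  [0,0,1.2,0,0,0,0.5],
  [0,0,0.5,0,0,0,0.5],
])

```text
time: 6.1
tool_pos: [0.5773, -0.2354, 0.032]
tool_rot: [3.14, -0.004, 3.141]
contact_force: [0.1, -0.0, -2.2]
opening: 0.0593
grip_force: 25.0
```

Emit:
carry_out([
  [0,0,0.1,0,0,0,0.5],
  [0,0,0,0,0,0,0.5],
  [0,0,0,0,0,0,0.5],
  [0,0,0,0,0,0,0.5],
  [0,0,0,0,0,0,0.5],
  [0,0,0,0,0,0,0.5],
  [0,0,0,0,0,0,0.5],
  [0,0,0,0,0,0,0.5],
])

```text
time: 6.77
tool_pos: [0.5786, -0.2356, 0.0339]
tool_rot: [-3.142, 0.0, -3.141]
contact_force: [-0.3, 1.1, -1.4]
opening: 0.0593
grip_force: 25.0
```

```bash
python3 - <<'E'
from cell import robot,cams
import cv2,numpy as np
c=cams.read_camera("side"); s=cams.read_camera("scene")
a=cv2.resize(c["image"][80:260,220:460],None,fx=2,fy=2); b=cv2.resize(s["image"][180:360,140:380],None,fx=2,fy=2)
cv2.imwrite("pics/j1.png",np.hstack([a[:, :400],b[:, :400]]))
E
```

```text
(no output)
```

View pics/j1.png

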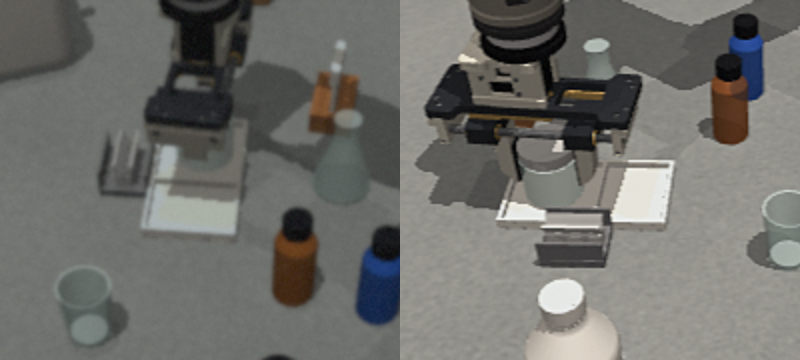

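The jar, at about (550,180) in the right crop, is upright in the gripper over the large section. I'll lower it to contact.

Emit:
carry_out([
  [0,0,0.05,0,0,0,0.5],
  [0,0,0.05,0,0,0,0.5],
  [0,0,0.05,0,0,0,0.5],
  [0,0,0.05,0,0,0,0.5],
  [0,0,0.0,0,0,0,0.5],
  [0,0,0,0,0,0,0.5],
  [0,0,0,0,0,0,0.5],
  [0,0,0,0,0,0,0.5],
])

```text
time: 7.53
tool_pos: [0.5786, -0.2356, 0.0317]
tool_rot: [3.141, 0.0, -3.141]
contact_force: [0.1, -0.2, -1.7]
opening: 0.0597
grip_force: 25.0
```

Emit:
carry_out([
  [0,0,0.03,0,0,0,0.5],
  [0,0,0.0,0,0,0,0.5],
  [0,0,0.0,0,0,0,0.66],
  [0,0,0,0,0,0,0.7],
  [0,0,0.0,0,0,0,0.75],
  [0,0,0,0,0,0,0.8],
  [0,0,0,0,0,0,0.8],
  [0,0,0,0,0,0,0.8],
])

```text
time: 8.2
tool_pos: [0.5786, -0.2356, 0.0314]
tool_rot: [3.142, 0.0, -3.141]
contact_force: [0.0, 0.0, -1.0]
opening: 0.0731
grip_force: 0.0
```

Emit:
carry_out([
  [0,0,-0.5,0,0,0,0.8],
  [0,0,-1.5,0,0,0,0.8],
  [0,0,-2.5,0,0,0,0.8],
  [0,0,-3,0,0,0,0.8],
  [0,0,-3,0,0,0,0.8],
  [0.7,1,-2,0,0,0,0.8],
  [1.5,2.2,-0.5,0,0,0,0.8],
  [2,3,0,0,0,0,0.8],
])

```text
time: 8.87
tool_pos: [0.5379, -0.175, 0.164]
tool_rot: [-3.139, 0.006, 3.14]
contact_force: [0.0, 0.7, -0.7]
opening: 0.0734
grip_force: 0.0
```

Emit:
carry_out([
  [2.2,3.2,0,0,0,0,0.8],
  [2.2,3.2,0,0,0,0,0.8],
  [1.5,2.2,0,0,0,0,0.8],
  [0.9,1.2,0,0,0,0,0.8],
  [0.36,0.6,0,0,0,0,0.8],
  [0,0,0,0,0,0,0.8],
  [0,0,0,0,0,0,0.8],
  [0,0,0,0,0,0,0.8],
])

```text
time: 9.53
tool_pos: [0.4658, -0.0705, 0.1616]
tool_rot: [-3.141, 0.001, 3.141]
contact_force: [0.7, -0.8, -0.1]
opening: 0.0736
grip_force: 0.0
```

Emit:
carry_out([
  [0,0.1,1.0,0,0,0,0.8],
  [0,0,2.2,0,0,0,0.8],
  [0,0,2.4,0,0,0,0.8],
  [0,0,2.4,0,0,0,0.8],
  [0,0,1.7,0,0,0,0.8],
  [0,0,0.9,0,0,0,0.8],
  [0,0,0.4,0,0,0,0.8],
  [0,0,0,0,0,0,0.8],
])

```text
time: 10.2
tool_pos: [0.4651, -0.0691, 0.0508]
tool_rot: [3.141, -0.001, 3.141]
contact_force: [0.4, -0.4, 0.1]
opening: 0.0732
grip_force: 0.0
```

Emit:
carry_out([
  [0,0,0,0,0,0,0.6],
  [0,0,0,0,0,0,0.5],
  [0,0,0,0,0,0,0.4],
  [0,0,0,0,0,0,0.3],
  [0,0,0,0,0,0,0.3],
  [0,0,0,0,0,0,0.3],
  [0,0,0,0,0,0,0.3],
  [0,0,0,0,0,0,0.3],
], force=25)

```text
time: 10.87
tool_pos: [0.4652, -0.0687, 0.0517]
tool_rot: [-3.141, 0.001, -3.141]
contact_force: [-0.3, -0.6, 4.3]
opening: 0.0387
grip_force: 25.0
```

Emit:
carry_out([
  [0,0,0,0,0,0,0.3],
  [0,0,0,0,0,0,0.3],
  [0,0,-0.3,0,0,0,0.3],
  [0,0,-1.0,0,0,0,0.3],
  [0,0,-1.8,0,0,0,0.3],
  [0,0,-2.3,0,0,0,0.3],
  [0,0,-2.3,0,0,0,0.3],
  [0,0,-1.3,0,0,0,0.3],
])

```text
time: 11.53
tool_pos: [0.4653, -0.0687, 0.1432]
tool_rot: [-3.141, 0.002, -3.141]
contact_force: [1.1, 0.4, -1.0]
opening: 0.039
grip_force: 25.0
```

Emit:
carry_out([
  [-0.5,1.1,0,0,0,0,0.3],
  [-1.05,2.3,0,0,0,0,0.3],
  [-1.45,3.1,0,0,0,0,0.3],
  [-1.6,3.4,0,0,0,0,0.3],
  [-1.6,3.4,0,0,0,0,0.3],
  [-1.6,3.4,0,0,0,0,0.3],
  [-1.6,3.4,0,0,0,0,0.3],
  [-1.45,3.1,0,0,0,0,0.3],
])

```text
time: 12.2
tool_pos: [0.5735, 0.1656, 0.1408]
tool_rot: [3.142, -0.001, -3.141]
contact_force: [1.2, -1.1, -2.1]
opening: 0.0394
grip_force: 25.0
```

Emit:
carry_out([
  [-1.2,2.5,0,0,0,0,0.3],
  [-0.65,1.4,0,0,0,0,0.3],
  [-0.53,1.15,0.4,0,0,0,0.3],
  [0,0,1.5,0,0,0,0.3],
  [0,0,2.2,0,0,0,0.3],
  [0,0,1.6,0,0,0,0.3],
  [0,0,0.6,0,0,0,0.3],
  [0,0,0,0,0,0,0.3],
])

```text
time: 12.87
tool_pos: [0.5958, 0.2132, 0.0761]
tool_rot: [-3.141, -0.005, 3.141]
contact_force: [-0.4, 0.4, -1.5]
opening: 0.0395
grip_force: 25.0
```

Emit:
carry_out([
  [0,0,0,0,0,0,0.3],
  [0,0,0,0,0,0,0.3],
  [0,0,0,0,0,0,0.3],
  [0,0,0,0,0,0,0.3],
  [0,0,0,0,0,0,0.3],
  [0,0,0,0,0,0,0.3],
  [0,0,0,0,0,0,0.3],
  [0,0,0,0,0,0,0.3],
])

```text
time: 13.53
tool_pos: [0.5972, 0.2139, 0.0786]
tool_rot: [3.141, 0.0, -3.141]
contact_force: [0.7, -0.3, -2.2]
opening: 0.0391
grip_force: 25.0
```

Emit:
carry_out([
  [0,0,0.8,0,0,0,0.3],
  [0,0,0.8,0,0,0,0.3],
  [0,0,0.4,0,0,0,0.3],
  [0,0,0.1,0,0,0,0.3],
  [0,0,0.1,0,0,0,0.3],
  [0,0,0.05,0,0,0,0.3],
  [0,0,0.05,0,0,0,0.3],
  [0,0,0,0,0,0,0.3],
])

```text
time: 14.2
tool_pos: [0.5973, 0.2139, 0.0558]
tool_rot: [3.142, 0.0, -3.141]
contact_force: [-1.6, -0.7, 1.4]
opening: 0.0396
grip_force: 25.0
```

Emit:
carry_out([
  [0,0,0,0,0,0,0.3],
  [0,0,0,0,0,0,0.3],
  [0,0,0,0,0,0,0.3],
  [0,0,0,0,0,0,0.45],
  [0,0,0,0,0,0,0.5],
  [0,0,0,0,0,0,0.55],
  [0,0,0,0,0,0,0.62],
  [0,0,0,0,0,0,0.62],
])

```text
time: 14.87
tool_pos: [0.5972, 0.214, 0.0553]
tool_rot: [3.141, 0.0, -3.141]
contact_force: [0.4, -1.0, -1.3]
opening: 0.0557
grip_force: 0.0
```

Emit:
carry_out([
  [0,0,-0.5,0,0,0,0.62],
  [0,0,-1.5,0,0,0,0.62],
  [0,0,-2.5,0,0,0,0.62],
  [0,0,-3,0,0,0,0.62],
  [0,0,-2,0,0,0,0.62],
  [0,0,-1,0,0,0,0.62],
  [0,0,0,0,0,0,0.62],
  [0,0,0,0,0,0,0.62],
])

```text
time: 15.53
tool_pos: [0.5969, 0.2139, 0.1601]
tool_rot: [3.142, -0.0, -3.141]
contact_force: [-0.3, 0.1, -1.0]
opening: 0.0565
grip_force: 0.0
```

Emit:
carry_out([
  [0.7,-0.7,0,0,0,0,0.62],
  [1.7,-1.8,0,0,0,0,0.62],
  [2.4,-2.6,0,0,0,0,0.62],
  [2.6,-2.8,0,0,0,0,0.62],
  [2.6,-2.8,0,0,0,0,0.62],
  [1.8,-1.9,0,0,0,0,0.62],
  [1.1,-1.2,0,0,0,0,0.62],
  [0.6,-0.6,0,0,0,0,0.62],
])

```text
time: 16.2
tool_pos: [0.4597, 0.0686, 0.1589]
tool_rot: [-3.142, -0.004, 3.14]
contact_force: [0.6, 0.2, -0.5]
opening: 0.0565
grip_force: 0.0
```

Emit:
carry_out([
  [0,0,0.5,0,0,0,0.62],
  [0,0,1.5,0,0,0,0.62],
  [0,0,1.5,0,0,0,0.62],
  [0,0,1.0,0,0,0,0.62],
  [0,0,0,0,0,0,0.62],
  [0,0,0,0,0,0,0.62],
  [0,0,0,0,0,0,0.62],
  [0,0,0,0,0,0,0.62],
])

```text
time: 16.87
tool_pos: [0.4628, 0.0702, 0.1158]
tool_rot: [3.141, 0.001, -3.141]
contact_force: [-0.1, 0.1, -0.7]
opening: 0.0568
grip_force: 0.0
```

Well centred. I'll descend 7.1 cm and close.

Emit:
carry_out([
  [0,0,1.0,0,0,0,0.62],
  [0,0,1.6,0,0,0,0.62],
  [0,0,1.8,0,0,0,0.62],
  [0,0,1.4,0,0,0,0.62],
  [0,0,0.9,0,0,0,0.62],
  [0,0,0.4,0,0,0,0.62],
  [0,0,0,0,0,0,0.62],
  [0,0,0,0,0,0,0.62],
])

```text
time: 17.53
tool_pos: [0.4627, 0.0699, 0.0449]
tool_rot: [3.142, 0.001, -3.141]
contact_force: [-0.5, -1.0, 1.4]
opening: 0.0569
grip_force: 0.0
```

Emit:
carry_out([
  [0,0,0,0,0,0,0.5],
  [0,0,0,0,0,0,0.4],
  [0,0,0,0,0,0,0.3],
  [0,0,0,0,0,0,0.3],
  [0,0,0,0,0,0,0.3],
  [0,0,0,0,0,0,0.3],
  [0,0,0,0,0,0,0.3],
  [0,0,0,0,0,0,0.3],
], force=30)

```text
time: 18.2
tool_pos: [0.4627, 0.07, 0.0449]
tool_rot: [3.141, 0.001, -3.141]
contact_force: [0.4, 1.2, 6.0]
opening: 0.0392
grip_force: 30.0
```

Emit:
carry_out([
  [0,0,0,0,0,0,0.3],
  [0,0,0,0,0,0,0.3],
  [0,0,-0.3,0,0,0,0.3],
  [0,0,-1.0,0,0,0,0.3],
  [0,0,-1.8,0,0,0,0.3],
  [0,0,-2.3,0,0,0,0.3],
  [0,0,-2.0,0,0,0,0.3],
  [0,0,-0.6,0,0,0,0.3],
])

```text
time: 18.87
tool_pos: [0.4633, 0.0698, 0.1267]
tool_rot: [-3.142, 0.004, -3.141]
contact_force: [1.2, 0.4, -1.2]
opening: 0.0391
grip_force: 30.0
```

Emit:
carry_out([
  [-0.6,0.3,0,0,0,0,0.3],
  [-1.3,0.65,0,0,0,0,0.3],
  [-2.0,1.0,0,0,0,0,0.3],
  [-2.4,1.2,0,0,0,0,0.3],
  [-2.4,1.2,0,0,0,0,0.3],
  [-2.0,1.0,0,0,0,0,0.3],
  [-1.2,0.65,0,0,0,0,0.3],
  [-0.6,0.3,0,0,0,0,0.3],
])

```text
time: 19.53
tool_pos: [0.5881, 0.1339, 0.122]
tool_rot: [3.142, -0.002, -3.141]
contact_force: [-0.2, -0.3, -1.7]
opening: 0.0391
grip_force: 30.0
```

Emit:
carry_out([
  [0,0,0,0,0,0.05,0.3],
  [0,0,0,0,0,0.1,0.3],
  [0,0,0,0,0,0.11,0.3],
  [0,0,0,0,0,0.11,0.3],
  [0,0,0,0,0,0.11,0.3],
  [0,0,0,0,0,0.11,0.3],
  [0,0,0,0,0,0.11,0.3],
  [0,0,0,0,0,0.11,0.3],
])

```text
time: 20.2
tool_pos: [0.5862, 0.1327, 0.1228]
tool_rot: [-3.139, -0.002, 2.326]
contact_force: [-0.7, -0.1, -1.1]
opening: 0.0391
grip_force: 30.0
```

Emit:
carry_out([
  [0,0,0,0,0,0.11,0.3],
  [0,0,0,0,0,0.11,0.3],
  [0,0,0,0,0,0.11,0.3],
  [0,0,0,0,0,0.11,0.3],
  [0,0,0,0,0,0.11,0.3],
  [0,0,0,0,0,0.11,0.3],
  [0,0,0,0,0,0.07,0.3],
  [0,0,0,0,0,0.03,0.3],
])

```text
time: 20.87
tool_pos: [0.5863, 0.1327, 0.1228]
tool_rot: [-3.139, 0.0, 1.568]
contact_force: [0.1, -0.1, -1.5]
opening: 0.0392
grip_force: 30.0
```

Emit:
carry_out([
  [0,0,0,0,0,0,0.3],
  [0,0,0,0,0,0,0.3],
  [0,0,0,0,0,0,0.3],
  [0,0,0,0,0,0,0.3],
  [0,0,0,0,0,0,0.3],
  [0,0,0,0,0,0,0.3],
  [0,0,0,0,0,0,0.3],
  [0,0,0,0,0,0,0.3],
])

```text
time: 21.53
tool_pos: [0.5872, 0.1329, 0.1245]
tool_rot: [3.141, -0.0, 1.572]
contact_force: [0.1, -0.3, -1.4]
opening: 0.0392
grip_force: 30.0
```

Emit:
carry_out([
  [-0.2,0.1,0.6,0,0,0,0.3],
  [0,0,1.5,0,0,0,0.3],
  [0,0,1.8,0,0,0,0.3],
  [0,0,1.6,0,0,0,0.3],
  [0,0,1.1,0,0,0,0.3],
  [0,0,0.5,0,0,0,0.3],
  [0,0,0.2,0,0,0,0.3],
  [0,0,0,0,0,0,0.3],
])

```text
time: 22.2
tool_pos: [0.5883, 0.1309, 0.0513]
tool_rot: [-3.142, -0.0, 1.572]
contact_force: [-0.4, 0.6, -1.4]
opening: 0.0389
grip_force: 30.0
```

Emit:
carry_out([
  [0,0,0.1,0,0,0,0.3],
  [0,0,0.1,0,0,0,0.3],
  [0,0,0.05,0,0,0,0.3],
  [0,0,0.05,0,0,0,0.3],
  [0,0,0,0,0,0,0.3],
  [0,0,0,0,0,0,0.3],
  [0,0,0,0,0,0,0.3],
  [0,0,0,0,0,0,0.3],
])

```text
time: 22.87
tool_pos: [0.5885, 0.131, 0.049]
tool_rot: [3.141, -0.0, 1.572]
contact_force: [-0.8, 0.6, 3.9]
opening: 0.0387
grip_force: 30.0
```

Contact is made. I'll release and lift, then move to the connector.

Emit:
carry_out([
  [0,0,0,0,0,0,0.45],
  [0,0,0,0,0,0,0.5],
  [0,0,0,0,0,0,0.55],
  [0,0,0,0,0,0,0.6],
  [0,0,0,0,0,0,0.6],
  [0,0,0,0,0,0,0.6],
  [0,0,-0.5,0,0,0,0.6],
  [0,0,-1,0,0,0,0.6],
])

```text
time: 23.53
tool_pos: [0.5874, 0.1308, 0.0628]
tool_rot: [-3.139, 0.0, 1.572]
contact_force: [-0.4, 0.6, 0.1]
opening: 0.0551
grip_force: 0.0
```

Emit:
carry_out([
  [0,0,-2,0,0,0,0.6],
  [0,0,-3,0,0,0,0.6],
  [0,0,-3,0,0,0,0.6],
  [0,0,-2,0,0,0,0.6],
  [0,0,-0.5,0,0,0,0.6],
  [0,0,0,0,0,0,0.6],
  [0,0,0,0,0,0,0.6],
  [0,0,0,0,0,0,0.6],
])

```text
time: 24.2
tool_pos: [0.5873, 0.1308, 0.1669]
tool_rot: [-3.139, 0.0, 1.572]
contact_force: [0.1, -0.0, -0.3]
opening: 0.055
grip_force: 0.0
```

```bash
python3 - <<'E'
from cell import robot,cams
import cv2,numpy as np
from h import *
c=cams.read_camera("side"); s=cams.read_camera("scene")
a=cv2.resize(c["image"][220:400,200:400],None,fx=2,fy=2); b=cv2.resize(s["image"][180:360,330:530],None,fx=2,fy=2)
cv2.imwrite("pics/v1.png",np.hstack([a,b]))
for q in (c,s):
    P=world(q).reshape(-1,3); 
    for n,x,y,r,z0 in (("conn",.433,.198,.03,.06),("bottle",.597,.214,.02,.09),("valve",.5885,.131,.025,.055),("jar",.5786,-.2356,.035,.055)):
        T=P[(np.hypot(P[:,0]-x,P[:,1]-y)<r)&(P[:,2]>z0)&(P[:,2]<.11)]
        print(n,len(T),np.round((T.min(0)+T.max(0))/2,4) if len(T) else "", np.round(np.ptp(T,axis=0),3) if len(T) else "")
E
```

```text
conn 86 [0.4321 0.1993 0.067 ] [0.015 0.014 0.012]
bottle 335 [0.5954 0.2141 0.0989] [0.027 0.029 0.018]
valve 483 [0.5892 0.1336 0.0629] [0.039 0.041 0.015]
jar 578 [ 0.577  -0.2333  0.0638] [0.058 0.062 0.017]
conn 0  
bottle 199 [0.5975 0.2129 0.0977] [0.028 0.027 0.015]
valve 304 [0.5918 0.1331 0.0618] [0.04  0.038 0.014]
jar 573 [ 0.5787 -0.2353  0.0629] [0.058 0.057 0.015]
```

View pics/v1.png

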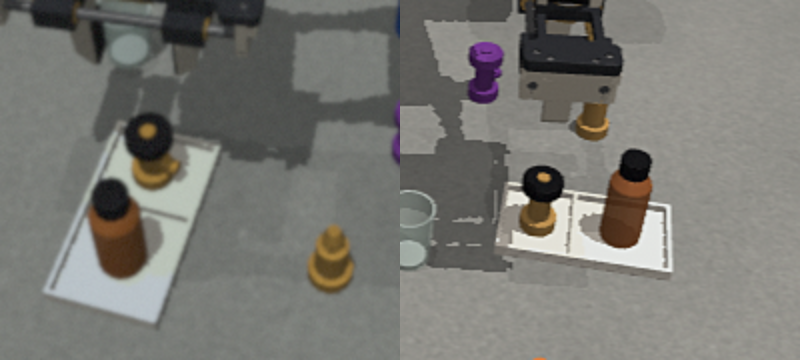

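Both the valve, left crop (150,150), and the bottle, (118,230), stand upright in the plain tray. Next is the connector.

Emit:
carry_out([
  [0.3,-0.7,0,0,0,0,0.6],
  [0.8,-1.8,0.3,0,0,0,0.6],
  [1.2,-2.7,0.6,0,0,0,0.6],
  [1.3,-3.0,0.8,0,0,0,0.6],
  [1.3,-3.0,0.8,0,0,0,0.6],
  [1.0,-2.3,0.8,0,0,0,0.6],
  [0.6,-1.3,0.5,0,0,0,0.6],
  [0.3,-0.7,0.2,0,0,0,0.6],
])

```text
time: 24.97
tool_pos: [0.43, 0.1993, 0.1274]
tool_rot: [-3.138, 0.001, 1.573]
contact_force: [0.3, -0.9, -0.1]
opening: 0.0555
grip_force: 0.0
```

Emit:
carry_out([
  [0,0,0,0,0,0,0.6],
  [0,0,0,0,0,0,0.6],
  [0,0,0,0,0,0,0.6],
  [0,0,0,0,0,0,0.6],
  [0,0,0,0,0,0,0.6],
  [0,0,0,0,0,0,0.6],
  [0,0,0,0,0,0,0.6],
  [0,0,0,0,0,0,0.6],
])

```text
time: 25.63
tool_pos: [0.4333, 0.1986, 0.1284]
tool_rot: [3.142, -0.0, 1.571]
contact_force: [-0.2, 0.0, -0.3]
opening: 0.0552
grip_force: 0.0
```

Emit:
carry_out([
  [0,0,1.0,0,0,0,0.6],
  [0,0,2.0,0,0,0,0.6],
  [0,0,2.4,0,0,0,0.6],
  [0,0,2.2,0,0,0,0.6],
  [0,0,1.6,0,0,0,0.6],
  [0,0,0.8,0,0,0,0.6],
  [0,0,0.3,0,0,0,0.6],
  [0,0,0,0,0,0,0.6],
])

```text
time: 26.3
tool_pos: [0.4331, 0.1988, 0.0252]
tool_rot: [-3.141, 0.0, 1.572]
contact_force: [0.9, -0.9, 0.3]
opening: 0.055
grip_force: 0.0
```

Emit:
carry_out([
  [0,0,0,0,0,0,0.5],
  [0,0,0,0,0,0,0.4],
  [0,0,0,0,0,0,0.3],
  [0,0,0,0,0,0,0.2],
  [0,0,0,0,0,0,0.15],
  [0,0,0,0,0,0,0.15],
  [0,0,0,0,0,0,0.15],
  [0,0,0,0,0,0,0.15],
], force=30)

```text
time: 26.97
tool_pos: [0.4332, 0.1988, 0.0259]
tool_rot: [3.141, -0.0, 1.572]
contact_force: [-1.6, -0.8, 5.9]
opening: 0.0252
grip_force: 30.0
```

Emit:
carry_out([
  [0,0,0,0,0,0,0.15],
  [0,0,0,0,0,0,0.15],
  [0,0,-0.3,0,0,0,0.15],
  [0,0,-1.0,0,0,0,0.15],
  [0,0,-1.8,0,0,0,0.15],
  [0,0,-2.5,0,0,0,0.15],
  [0,0,-2.5,0,0,0,0.15],
  [0,0,-2.4,0,0,0,0.15],
])

```text
time: 27.63
tool_pos: [0.4328, 0.1987, 0.1314]
tool_rot: [-3.141, 0.0, 1.572]
contact_force: [0.5, -0.7, -1.4]
opening: 0.0255
grip_force: 30.0
```

Emit:
carry_out([
  [-1.05,0.43,0,0,0,0,0.15],
  [-2.1,0.86,0,0,0,0,0.15],
  [-2.8,1.14,0,0,0,0,0.15],
  [-3.15,1.28,0,0,0,0,0.15],
  [-3.15,1.28,0,0,0,0,0.15],
  [-3.15,1.28,0,0,0,0,0.15],
  [-3.15,1.28,0,0,0,0,0.15],
  [-3.15,1.28,0,0,0,0,0.15],
])

```text
time: 28.3
tool_pos: [0.5215, -0.0202, 0.1295]
tool_rot: [-3.14, -0.0, 1.572]
contact_force: [0.3, -0.5, -0.9]
opening: 0.0253
grip_force: 30.0
```

Emit:
carry_out([
  [-3.15,1.28,0,0,0,0,0.15],
  [-3.15,1.28,0,0,0,0,0.15],
  [-2.8,1.14,0,0,0,0,0.15],
  [-2.1,0.86,0,0,0,0,0.15],
  [-1.4,0.57,0,0,0,0,0.15],
  [-0.9,0.31,0,0,0,0,0.15],
  [0,0,0,0,0,0,0.15],
  [0,0,0,0,0,0,0.15],
])

```text
time: 28.97
tool_pos: [0.5755, -0.1529, 0.1295]
tool_rot: [-3.14, -0.001, 1.571]
contact_force: [0.4, -0.2, -2.6]
opening: 0.0254
grip_force: 30.0
```

Emit:
carry_out([
  [0,0,0,0,0,0,0.15],
  [0,0,0,0,0,0,0.15],
  [0,0,0,0,0,0,0.15],
  [0,0,0,0,0,0,0.15],
  [0,0,0,0,0,0,0.15],
  [0,0,0,0,0,0,0.15],
  [0,0,0,0,0,0,0.15],
  [0,0,0,0,0,0,0.15],
])

```text
time: 29.63
tool_pos: [0.5762, -0.1531, 0.1304]
tool_rot: [3.142, -0.0, 1.572]
contact_force: [1.2, 0.2, -1.7]
opening: 0.0252
grip_force: 30.0
```

Emit:
carry_out([
  [0,0,0.8,0,0,0,0.15],
  [0,0,2.0,0,0,0,0.15],
  [0,0,2.4,0,0,0,0.15],
  [0,0,2.2,0,0,0,0.15],
  [0,0,1.4,0,0,0,0.15],
  [0,0,0.6,0,0,0,0.15],
  [0,0,0.3,0,0,0,0.15],
  [0,0,0,0,0,0,0.15],
])

```text
time: 30.3
tool_pos: [0.5761, -0.1531, 0.033]
tool_rot: [-3.141, -0.0, 1.572]
contact_force: [0.9, 0.9, -2.0]
opening: 0.0256
grip_force: 30.0
```

Emit:
carry_out([
  [0,0,0.1,0,0,0,0.15],
  [0,0,0.1,0,0,0,0.15],
  [0,0,0.1,0,0,0,0.15],
  [0,0,0.05,0,0,0,0.15],
  [0,0,0,0,0,0,0.15],
  [0,0,0,0,0,0,0.15],
  [0,0,0,0,0,0,0.15],
  [0,0,0,0,0,0,0.15],
])

```text
time: 30.97
tool_pos: [0.5762, -0.1531, 0.03]
tool_rot: [3.141, -0.0, 1.572]
contact_force: [-0.3, 0.1, -1.2]
opening: 0.0254
grip_force: 30.0
```

Emit:
carry_out([
  [0,0,0.05,0,0,0,0.15],
  [0,0,0,0,0,0,0.3],
  [0,0,0,0,0,0,0.35],
  [0,0,0,0,0,0,0.4],
  [0,0,0,0,0,0,0.4],
  [0,0,0,0,0,0,0.4],
  [0,0,-0.5,0,0,0,0.4],
  [0,0,-1,0,0,0,0.4],
])

```text
time: 31.63
tool_pos: [0.5754, -0.1528, 0.0438]
tool_rot: [-3.139, -0.001, 1.572]
contact_force: [-0.2, 0.7, -0.4]
opening: 0.0369
grip_force: 0.0
```

Emit:
carry_out([
  [0,0,-2,0,0,0,0.4],
  [0,0,-3,0,0,0,0.4],
  [0,0,-3,0,0,0,0.4],
  [0,0,-2.5,0,0,0,0.4],
  [0,0,-1,0,0,0,0.4],
  [-0.5,-0.3,-0.5,0,0,0,0.4],
  [-1.2,-0.8,0,0,0,0,0.4],
  [-2.2,-1.6,0,0,0,0,0.4],
])

```text
time: 32.3
tool_pos: [0.5488, -0.1914, 0.1632]
tool_rot: [-3.141, -0.001, 1.575]
contact_force: [-1.0, -0.1, -0.5]
opening: 0.0367
grip_force: 0.0
```

Emit:
carry_out([
  [-2.7,-1.9,0,0,0,0,0.4],
  [-2.7,-1.9,0,0,0,0,0.4],
  [-2.7,-1.9,0,0,0,0,0.4],
  [-2.3,-1.6,0,0,0,0,0.4],
  [-1.4,-1.0,0,0,0,0,0.4],
  [-0.8,-0.6,0,0,0,0,0.4],
  [-0.5,-0.3,0,0,0,0,0.4],
  [0,0,0,0,0,0,0.4],
])

```text
time: 32.97
tool_pos: [0.4563, -0.3238, 0.1634]
tool_rot: [-3.14, -0.001, 1.57]
contact_force: [0.2, -0.1, 0.8]
opening: 0.0365
grip_force: 0.0
```

Emit:
carry_out([
  [0,0,0,0,0,0,0.4],
  [0,0,0,0,0,0,0.4],
  [0,0,0,0,0,0,0.4],
  [0,0,0,0,0,0,0.4],
  [0,0,0,0,0,0,0.4],
  [0,0,0,0,0,0,0.4],
  [0,0,0,0,0,0,0.4],
  [0,0,0,0,0,0,0.4],
])

```text
time: 33.63
tool_pos: [0.4574, -0.3231, 0.1644]
tool_rot: [3.141, 0.0, 1.572]
contact_force: [1.4, 0.2, 0.4]
opening: 0.0366
grip_force: 0.0
```

```bash
python3 - <<'E'
from cell import robot,cams
import cv2,numpy as np
from h import *
c=cams.read_camera("wrist"); cv2.imwrite("pics/w1.png",c["image"])
W=world(c); P=W.reshape(-1,3); o=np.isfinite(P[:,0])
m=o&(abs(P[:,0]-.453)<.05)&(abs(P[:,1]+.326)<.06)
for z0,z1 in((.066,.085),(.015,.03)):
    Q=P[m&(P[:,2]>z0)&(P[:,2]<z1)]
    if len(Q)>20:
        (r)=cv2.minAreaRect((Q[:,:2]*1000).astype(np.float32)); print(z0,len(Q),r,Q[:,2].max())
s=cams.read_camera("scene"); P=world(s).reshape(-1,3)
T=P[(np.hypot(P[:,0]-.576,P[:,1]+.153)<.025)&(P[:,2]>.055)&(P[:,2]<.09)]; print("conn",len(T),(T.min(0)+T.max(0))/2)
E
```

```text
0.066 988 ((451.7309875488281, -325.4878845214844), (49.634517669677734, 10.015434265136719), 88.1731185913086) 0.07758090588412955
0.015 3494 ((451.7862548828125, -325.71893310546875), (72.39520263671875, 43.94548416137695), 88.31208801269531) 0.028483462844787477
conn 80 [ 0.57984143 -0.15356688  0.06509959]
```

View pics/w1.png

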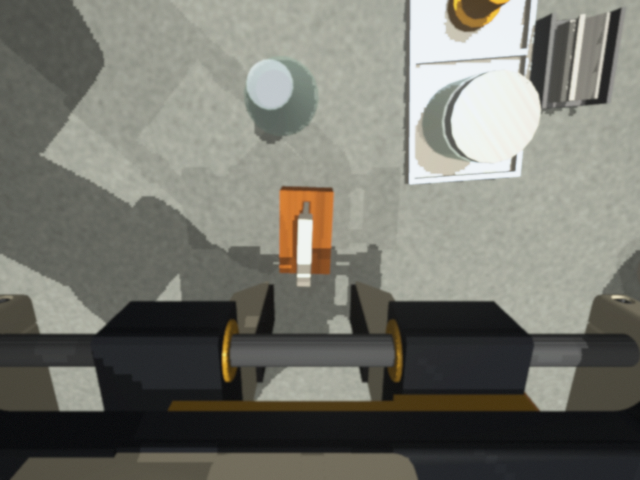

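The wrist view shows the plate in its block at (305,240), clear of the flask, and the jar at (490,115) upright in the tray. Now I'll grasp the plate.

Emit:
carry_out([
  [-0.24,-0.5,0.5,0,0,0.033,0.4],
  [0,0,1.8,0,0,0,0.4],
  [0,0,2.4,0,0,0,0.4],
  [0,0,2.4,0,0,0,0.4],
  [0,0,2.0,0,0,0,0.4],
  [0,0,1.2,0,0,0,0.4],
  [0,0,0.6,0,0,0,0.4],
  [0,0,0.2,0,0,0,0.4],
])

```text
time: 34.4
tool_pos: [0.4516, -0.3254, 0.0521]
tool_rot: [-3.14, -0.002, 1.537]
contact_force: [0.1, 0.3, 1.1]
opening: 0.0365
grip_force: 0.0
```

Emit:
carry_out([
  [0,0,0,0,0,0,0.4],
  [0,0,0,0,0,0,0.3],
  [0,0,0,0,0,0,0.2],
  [0,0,0,0,0,0,0.1],
  [0,0,0,0,0,0,0.05],
  [0,0,0,0,0,0,0.0],
  [0,0,0,0,0,0,0],
  [0,0,0,0,0,0,0],
], force=40)

```text
time: 35.07
tool_pos: [0.4526, -0.3258, 0.0539]
tool_rot: [3.141, 0.0, 1.539]
contact_force: [0.5, -0.7, 3.7]
opening: 0.0096
grip_force: 40.0
```

Emit:
carry_out([
  [0,0,-0.3,0,0,0,0],
  [0,0,-0.8,0,0,0,0],
  [0,0,-1.5,0,0,0,0],
  [0,0,-2.3,0,0,0,0],
  [0,0,-2.5,0,0,0,0],
  [0,0,-2.2,0,0,0,0],
  [0,0,-1.3,0,0,0,0],
  [0,0,-0.3,0,0,0,0],
])

```text
time: 35.73
tool_pos: [0.4533, -0.3265, 0.1686]
tool_rot: [3.138, 0.003, 1.539]
contact_force: [0.1, -0.4, -0.6]
opening: 0.0097
grip_force: 40.0
```

Emit:
carry_out([
  [0,0,0,0,0,-0.055,0],
  [0,0,0,0,0,-0.054,0],
  [0.05,1.0,0,0,0,0,0],
  [0.1,2.0,0,0,0,0,0],
  [0.15,2.9,0,0,0,0,0],
  [0.2,3.2,0,0,0,0,0],
  [0.2,3.2,0,0,0,0,0],
  [0.15,3.0,0,0,0,0,0],
])

```text
time: 36.4
tool_pos: [0.6062, -0.3044, 0.1646]
tool_rot: [-3.141, -0.001, 1.646]
contact_force: [1.4, -0.5, -0.1]
opening: 0.0095
grip_force: 40.0
```

Emit:
carry_out([
  [0.1,2.3,0,0,0,0,0],
  [0.1,1.5,0,0,0,0,0],
  [0,0.78,0,0,0,0,0],
  [0,0,0,0,0,0,0],
  [0,0,0,0,0,0,0],
  [0,0,0,0,0,0,0],
  [0,0,0,0,0,0,0],
  [0,0,0,0,0,0,0],
])

```text
time: 37.07
tool_pos: [0.6492, -0.3002, 0.1656]
tool_rot: [-3.142, -0.0, 1.647]
contact_force: [-0.1, 0.6, -0.4]
opening: 0.0092
grip_force: 40.0
```

```bash
python3 - <<'E'
from cell import robot,cams
import cv2,numpy as np
from h import *
print(robot.observe()["tool_pos"],robot.observe()["tool_rot"])
c=cams.read_camera("wrist"); cv2.imwrite("pics/w2.png",c["image"])
P=world(c).reshape(-1,3); o=np.isfinite(P[:,0])
def box(n,x,y,dx,dy,z0,z1):
    Q=P[o&(abs(P[:,0]-x)<dx)&(abs(P[:,1]-y)<dy)&(P[:,2]>z0)&(P[:,2]<z1)]
    if len(Q)>20: print(n,len(Q),cv2.minAreaRect((Q[:,:2]*1000).astype(np.float32)))
box("clip all",.65,-.195,.04,.045,.006,.05)
box("clip jaws",.65,-.195,.04,.045,.035,.05)
box("cheeks",.65,-.195,.04,.045,.029,.05)
box("tray",.579,-.2,.055,.1,.009,.016)
E
```

```text
[ 0.64921981 -0.30015741  0.16562623] [-3.14155494e+00 -5.92317154e-05  1.64679712e+00]
clip all 6395 ((642.5882568359375, -193.61508178710938), (63.355712890625, 89.86151885986328), 4.149823188781738)
clip jaws 1086 ((649.3226928710938, -194.2203369140625), (19.919954299926758, 54.0108528137207), 4.202374458312988)
cheeks 2523 ((649.3068237304688, -194.48069763183594), (50.07924270629883, 62.141387939453125), 4.149823188781738)
tray 3621 ((584.759033203125, -207.7957763671875), (104.28632354736328, 148.60128784179688), 4.133080005645752)
```

View pics/w2.png

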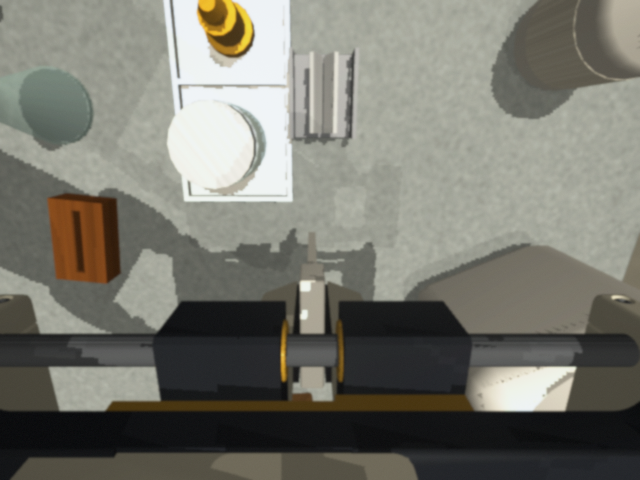

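The wrist view shows the clip at (325,95), empty, with the jar and connector in the tray. The large white bottle at the upper right may come close to the gripper body, so I'll check that.

```bash
python3 - <<'E'
import numpy as np
from h import *
for n in("scene","side"):
    P=world(dict(np.load(f"{n}0.npz"))).reshape(-1,3)
    Q=P[(P[:,0]>.69)&(P[:,0]<.95)&(P[:,1]>-.32)&(P[:,1]<-.08)&(P[:,2]>.05)]
    print(n,len(Q),Q.min(0),Q.max(0))
E
```

```text
scene 4319 [ 0.80258791 -0.31999732  0.05008529] [ 0.87330695 -0.10345038  0.15250645]
side 2985 [ 0.79293094 -0.3199883   0.05005407] [ 0.87188018 -0.10077359  0.15383421]
```

Emit:
carry_out([
  [0.5,0.05,0,0,0,0,0],
  [1.2,0.1,0,0,0,0,0],
  [2.0,0.17,0,0,0,0,0],
  [2.4,0.2,0,0,0,0,0],
  [2.2,0.17,0,0,0,0,0],
  [1.3,0.1,0,0,0,0,0],
  [0.7,0.06,0,0,0,0,0],
  [0.24,0.02,0,0,0,0,0],
])

```text
time: 37.78
tool_pos: [0.6505, -0.1926, 0.1658]
tool_rot: [3.141, 0.0, 1.65]
contact_force: [1.1, -0.7, 0.5]
opening: 0.0098
grip_force: 40.0
```

Emit:
carry_out([
  [0,0,0,0,0,0,0],
  [0,0,0,0,0,0,0],
  [0,0,0,0,0,0,0],
  [0,0,0,0,0,0,0],
  [0,0,0,0,0,0,0],
  [0,0,0,0,0,0,0],
  [0,0,0,0,0,0,0],
  [0,0,0,0,0,0,0],
])

```text
time: 38.45
tool_pos: [0.6503, -0.1943, 0.1654]
tool_rot: [-3.142, -0.0, 1.648]
contact_force: [0.1, -0.6, -0.8]
opening: 0.0095
grip_force: 40.0
```

Emit:
carry_out([
  [0,-0.05,0.5,0,0,0,0],
  [0,0,1.3,0,0,0,0],
  [0,0,1.8,0,0,0,0],
  [0,0,1.7,0,0,0,0],
  [0,0,1.2,0,0,0,0],
  [0,0,0.6,0,0,0,0],
  [0,0,0.2,0,0,0,0],
  [0,0,0,0,0,0,0],
])

```text
time: 39.12
tool_pos: [0.6499, -0.1942, 0.0922]
tool_rot: [-3.141, -0.0, 1.648]
contact_force: [-0.4, 0.2, -0.8]
opening: 0.0097
grip_force: 40.0
```

```bash
python3 - <<'E'
from cell import robot,cams
import cv2,numpy as np
c=cams.read_camera("side"); s=cams.read_camera("scene")
a=cv2.resize(c["image"][90:240,220:350],None,fx=3,fy=3); b=cv2.resize(s["image"][210:360,160:290],None,fx=3,fy=3)
cv2.imwrite("pics/p1.png",np.hstack([a,b]))
E
```

```text
(no output)
```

View pics/p1.png

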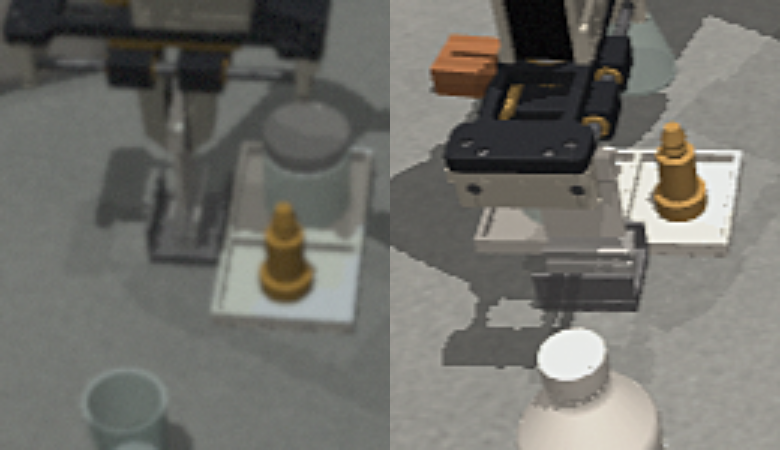

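The plate hangs vertically over the clip at left crop (180,190), between the jaws. The connector and jar are upright. I'll press down gently, watching the force.

Emit:
carry_out([
  [0,0,0.2,0,0,0,0],
  [0,0,0.25,0,0,0,0],
  [0,0,0.25,0,0,0,0],
  [0,0,0.25,0,0,0,0],
  [0,0,0.25,0,0,0,0],
  [0,0,0.2,0,0,0,0],
  [0,0,0.1,0,0,0,0],
  [0,0,0,0,0,0,0],
], force=55)

```text
time: 39.88
tool_pos: [0.6496, -0.1941, 0.077]
tool_rot: [-3.141, -0.0, 1.648]
contact_force: [0.2, -0.2, -0.6]
opening: 0.0095
grip_force: 55.0
```

Emit:
carry_out([
  [0,0,0.2,0,0,0,0],
  [0,0,0.2,0,0,0,0],
  [0,0,0.2,0,0,0,0],
  [0,0,0.2,0,0,0,0],
  [0,0,0.2,0,0,0,0],
  [0,0,0.2,0,0,0,0],
  [0,0,0.1,0,0,0,0],
  [0,0,0,0,0,0,0],
])

```text
time: 40.55
tool_pos: [0.6496, -0.1941, 0.0638]
tool_rot: [-3.141, -0.0, 1.648]
contact_force: [-0.1, -0.3, -0.8]
opening: 0.0097
grip_force: 55.0
```

Emit:
carry_out([
  [0,0,0.1,0,0,0,0],
  [0,0,0.1,0,0,0,0],
  [0,0,0.1,0,0,0,0],
  [0,0,0.1,0,0,0,0],
  [0,0,0.1,0,0,0,0],
  [0,0,0,0,0,0,0],
  [0,0,0,0,0,0,0],
  [0,0,0,0,0,0,0],
])

```text
time: 41.22
tool_pos: [0.6497, -0.1941, 0.0591]
tool_rot: [-3.141, -0.0, 1.648]
contact_force: [-0.3, -0.4, -0.1]
opening: 0.0092
grip_force: 55.0
```

```bash
python3 - <<'E'
from cell import robot,cams
import cv2,numpy as np
c=cams.read_camera("side"); s=cams.read_camera("scene")
a=cv2.resize(c["image"][90:240,220:350],None,fx=3,fy=3); b=cv2.resize(s["image"][210:360,160:290],None,fx=3,fy=3)
cv2.imwrite("pics/p2.png",np.hstack([a,b]))
E
```

```text
(no output)
```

View pics/p2.png

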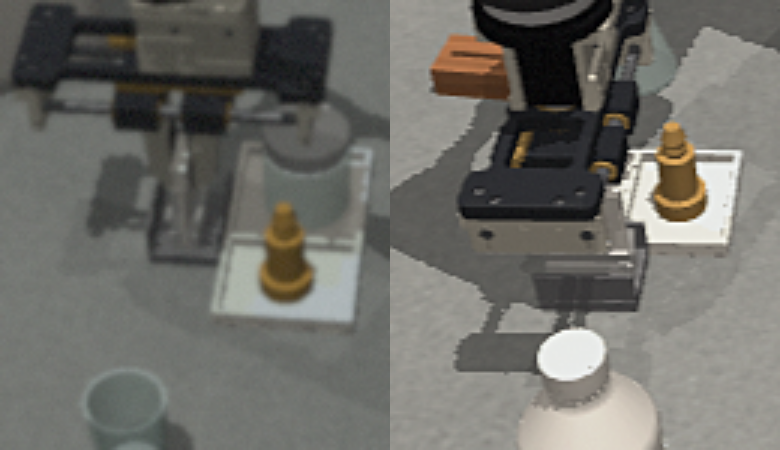

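The picture shows the plate between the jaws at left crop (182,200). I'll press on to the base.

Emit:
carry_out([
  [0,0,0.05,0,0,0,0],
  [0,0,0.05,0,0,0,0],
  [0,0,0.05,0,0,0,0],
  [0,0,0.0,0,0,0,0],
  [0,0,0.0,0,0,0,0],
  [0,0,0,0,0,0,0],
  [0,0,0,0,0,0,0],
  [0,0,0,0,0,0,0],
])

```text
time: 41.98
tool_pos: [0.6499, -0.1942, 0.058]
tool_rot: [3.141, -0.0, 1.648]
contact_force: [0.2, 0.0, 1.4]
opening: 0.0096
grip_force: 55.0
```

Emit:
carry_out([
  [0,0,0.05,0,0,0,0],
  [0,0,0.05,0,0,0,0],
  [0,0,0.0,0,0,0,0],
  [0,0,0.0,0,0,0,0],
  [0,0,0.0,0,0,0,0],
  [0,0,0,0,0,0,0],
  [0,0,0,0,0,0,0],
  [0,0,0,0,0,0,0],
])

```text
time: 42.65
tool_pos: [0.65, -0.1942, 0.0579]
tool_rot: [3.141, 0.0, 1.648]
contact_force: [-2.4, 1.1, 6.8]
opening: 0.0096
grip_force: 55.0
```

The descent stopped at the predicted seated height (0.0579) with the force rising. I'll give a slightly firmer press, then release, retreat and check.

Emit:
carry_out([
  [0,0,0.05,0,0,0,0],
  [0,0,0.05,0,0,0,0],
  [0,0,0.0,0,0,0,0],
  [0,0,0.0,0,0,0,0],
  [0,0,0.0,0,0,0,0],
  [0,0,0,0,0,0,0],
  [0,0,0,0,0,0,0],
  [0,0,0,0,0,0,0],
])

```text
time: 43.32
tool_pos: [0.6501, -0.1942, 0.0579]
tool_rot: [3.14, 0.001, 1.648]
contact_force: [-4.3, 0.5, 11.2]
opening: 0.0095
grip_force: 55.0
```

Emit:
carry_out([
  [0,0,-0.05,0,0,0,0],
  [0,0,-0.05,0,0,0,0.1],
  [0,0,-0.05,0,0,0,0.15],
  [0,0,0.0,0,0,0,0.25],
  [0,0,0.0,0,0,0,0.27],
  [0,0,0,0,0,0,0.27],
  [0,0,0,0,0,0,0.27],
  [0,0,0,0,0,0,0.27],
])

```text
time: 43.98
tool_pos: [0.6498, -0.1941, 0.0571]
tool_rot: [-3.141, -0.0, 1.648]
contact_force: [0.2, -1.0, 0.4]
opening: 0.0251
grip_force: 0.0
```

Emit:
carry_out([
  [0,0,-0.4,0,0,0,0.27],
  [0,0,-1.2,0,0,0,0.27],
  [0,0,-2.2,0,0,0,0.27],
  [0,0,-3.0,0,0,0,0.27],
  [0,0,-3.0,0,0,0,0.27],
  [-1.0,-1.0,-2,0,0,0,0.27],
  [-2.5,-1.5,0,0,0,0,0.27],
  [-3,-2,0,0,0,0,0.27],
])

```text
time: 44.65
tool_pos: [0.6114, -0.2617, 0.179]
tool_rot: [3.136, 0.003, 1.651]
contact_force: [1.8, -0.7, -1.0]
opening: 0.025
grip_force: 0.0
```

Emit:
carry_out([
  [-3,-2,0,0,0,0,0.27],
  [-3,-2,0,0,0,0,0.27],
  [-1,-1,0,0,0,0,0.27],
  [0,0,0,0,0,0,0.27],
  [0,0,0,0,0,0,0.27],
  [0,0,0,0,0,0,0.27],
  [0,0,0,0,0,0,0.27],
  [0,0,0,0,0,0,0.27],
])

```text
time: 45.32
tool_pos: [0.5663, -0.3347, 0.1755]
tool_rot: [3.141, -0.0, 1.65]
contact_force: [0.5, -0.1, 0.2]
opening: 0.0246
grip_force: 0.0
```

```bash
python3 - <<'E'
from cell import robot,cams
import cv2,numpy as np
from h import *
T={"bottle":(.597,.214,.02,.09,.11),"valve":(.589,.133,.025,.055,.075),"jar":(.578,-.235,.035,.055,.075),"conn":(.577,-.153,.012,.055,.08),"flask":(.434,-.218,.02,.08,.095),"beaker":(.6405,.009,.03,.06,.07)}
im=[]
for n in("scene","side","wrist"):
    c=cams.read_camera(n); im.append(c["image"]); P=world(c).reshape(-1,3)
    Q=P[(abs(P[:,0]-.65)<.012)&(abs(P[:,1]+.194)<.035)&(P[:,2]>.055)&(P[:,2]<.1)]
    if len(Q)>10: print(n,"plate",len(Q),cv2.minAreaRect((Q[:,:2]*1000).astype(np.float32)),np.percentile(Q[:,2],95))
    for k,(x,y,r,a,b) in T.items():
        Q=P[(np.hypot(P[:,0]-x,P[:,1]-y)<r+.01)&(P[:,2]>a)&(P[:,2]<b)]
        if len(Q)>10: print(n,k,len(Q),np.round((Q.min(0)+Q.max(0))/2,4)[:2],np.round(np.percentile(Q[:,2],95),4))
cv2.imwrite("pics/f1.png",np.hstack([cv2.resize(im[1][100:400,200:460],None,fx=1.5,fy=1.5),cv2.resize(im[0][180:360,160:390],None,fx=1.7,fy=2.5)])[:, :800])
E
```

```text
scene plate 329 ((651.5909423828125, -194.72642517089844), (12.486488342285156, 50.302364349365234), 5.776950359344482) 0.08039338545042678
scene bottle 203 [0.5974 0.2127] 0.1047
scene valve 304 [0.5905 0.1332] 0.0677
scene jar 569 [ 0.5783 -0.235 ] 0.0692
scene conn 77 [ 0.5803 -0.1541] 0.0742
scene flask 93 [ 0.4344 -0.2183] 0.0889
scene beaker 168 [0.6406 0.0094] 0.0657
side plate 166 ((650.178466796875, -193.78431701660156), (10.514668464660645, 52.55175018310547), 4.392761707305908) 0.08209161711564794
side bottle 336 [0.5958 0.2135] 0.1064
side valve 485 [0.5891 0.1338] 0.0688
side jar 580 [ 0.5768 -0.2348] 0.0703
side conn 84 [ 0.5761 -0.1512] 0.0749
side flask 135 [ 0.4335 -0.2178] 0.0905
side beaker 200 [0.6408 0.0098] 0.0673
wrist plate 2238 ((649.37353515625, -194.58319091796875), (11.137044906616211, 50.06861877441406), 4.37955904006958) 0.0806926262816139
wrist jar 6146 [ 0.5763 -0.2353] 0.0688
wrist flask 1912 [ 0.4324 -0.2177] 0.0886
```

View pics/f1.png

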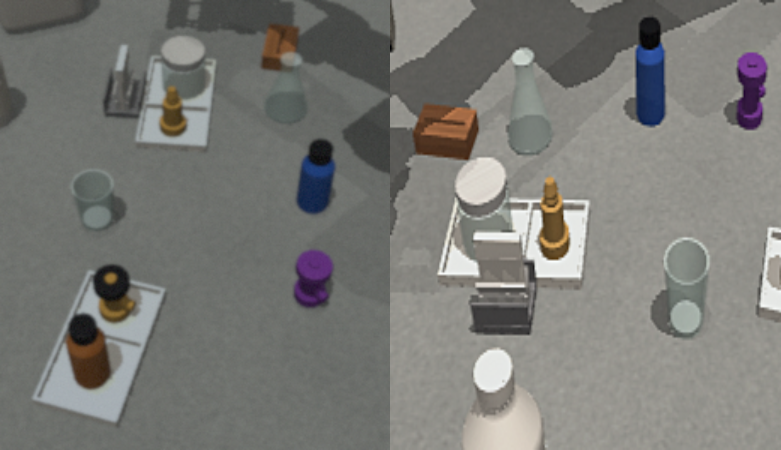

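Everything is in place: the plate's top is at 0.080 m, as it should be when seated. It is centred in the clip at left crop (120,80). All four kit items are upright, and the flask and beaker haven't moved.

```bash
python3 -c "
from cell import robot
print(robot.hand_in())"
```

```text
the job is handed in; nothing more can be done
None
```

Both kits are made up and the job is handed in: bottle and valve in the plain tray, jar and connector in the clip tray, and the plate seated in the clip. The last camera check showed all of it upright and in place, with the flask and beaker unmoved; hand-in returned no verdict.

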